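# Proof-load the stage's end stop to the set marker on its pull gauge

## Robot

A 6-joint arm with a two-finger parallel gripper is mounted at the origin on the work surface. World frame = base frame: x ahead of the robot, y to its left, z up, the work surface at z = 0. Lengths are in m, angles in rad, forces in N, time in s.
With the tool pointing down it reaches from about 0.375 to 0.975 m from the base axis. Payload 3.8 kg.
Tool frame: the origin (TCP) lies midway between the tips of the shut fingers; the grasp point (between the pads) lies 19 mm behind it; z points along the fingers, y is the direction in which the jaws open and shut (so a half turn about z gives the same grasp; the last joint's range is limited). The gripper opens to 85 mm and grips with 20 to 120 N. Pads are 22 mm wide; open, the fingers measure 114 mm over their backs; the gripper's body (76 mm by 85 mm) begins 54 mm behind the grasp point. The pads swing forward as they close: fully open they stand 13 mm farther back than shut.
Start: joints at [1.078, 0.264, 1.604, -0, 1.274, -0.037], TCP at [0.297, 0.606, 0.231] pointing down, gripper open.
Joint ranges: [-2.63, 2.63], [-0.94, 2.18], [0.31, 2.57], [-1.31, 4.45], [0, 2.66], [-2.55, 2.55]. Speed limits (rad/s): [2.57, 2.57, 3.14, 3.14, 3.14, 3.14].

## Interface

Orientations are given as a rotation vector (axis times angle).
In Python, from workcell import bot gives the robot as it stands.
- The arm moves only by the tool drive_tool, never from a script. Its argument "deltas" is a list of rows, each an object with "hand": the opening, from 0 (shut) to 1 (fully open); "offset": the shift along the world's x, y, z in cm, a list of three; "angular": the turn, a rotation vector about the world's x, y, z in degrees, a list of three. A call has 1 to 8 rows; each row is the pose to reach, as a shift and turn from the pose commanded when the call began; what a row does not reach only later rows make up. A row lasts 1/8 s, in which the tool goes at most 62.5 mm and 10.7 degrees, less where a joint would pass 70% of its speed; a pose out of reach is approached as far as the arm can. A call with a gripper value outside its range is refused whole. The fingers move at their own pace and stop on an object; "force" is the grip in N (left out, the last holds). Time passes only in rows, so rows that repeat a pose let the fingers close. It gives the time, the measured TCP pose, the force and the opening at its end, in the units of the state.
- bot.read_state(): the state, without advancing time (a new reading comes with each control period).
- bot.read_camera(name): name is "scene" or "top" or "wrist"; returns a dict with "frame" (480x640x3 uint8, blue, green, red), "mtx" (3x3 intrinsics, pixels), "R" (3x3) and "t" (3): a world point X has camera coordinates R X + t. Camera axes: x right, y down, z forward; pixel columns grow to the right and rows downward; lengths in m; the calibration is good to about 2 mm. A picture is of the moment at which its call begins. There is no depth.
- bot.finish_job(): hands the job in, once; it reports no verdict.
The state is a dict: "time": time; "q": joint angles; "joint_vel": joint speeds; "joint_torque": joint torques, N m; "tool_pos": TCP position; "tcp_rot": TCP orientation; "wrist_force": force on the tool from outside, world axes, zero at the start; "torque": the same for the moment, N m; "width": opening from 0.0 (shut) to 1.0 (fully open).
Only numpy, scipy, OpenCV 4.12 (cv2) and the standard library are available. Lean on these libraries where they do the work, as an engineer would, in place of code of your own. Each camera call takes 0.05 s, during which the arm holds its last target. There are 200 camera calls.

## Task

Proof-load the end stop of the linear stage that carries the spring gauge: pull the gauge's upright handle straight out along the stage until the carriage is against its stop and the drag pointer is level with the set marker (not past it), and hold it there for a good second. Then ease the handle back, without letting it snap, until it is fully home, and let go, leaving the drag pointer standing at the marker. Do not touch the pointer or the marker, do not pull the plain stage without a scale, and leave everything else on the bench where it is.

Things in the scene. Friction and masses are not known exactly. Their poses are not given: they have to be found in the camera images.
- stage: Stage with the gauge: fixed aluminium base 300 x 90 x 18 mm with a steel rail, two dark stop posts near the handle end (48 mm high), a plate 78 mm high across the other end. Origin: centre of the underside; x points along the stage away from its handle, z up. The handle is pulled along -x.
- gauge: Carriage on the rail: dark block 140 x 70 mm with aluminium gauge housing; its top, 54 mm above this origin (84 above the bench), has a channel along x, 17.6 mm wide, walls 8 mm high, white scale at its +y side. Origin: centre of the underside; axes as the stage's.
- carriage_front (a point): Middle of the carriage's front (-x) edge, which meets the stop posts. It starts 8 to 30 mm short of the stop, each time different. The carriage drags at about 2.2 N (the handle first comes out some 5 mm, then the carriage follows) and at the stop the pull rises again. It stays where it is pulled to.
- gauge_pull: Gauge slide: upright black handle 14 (x) by 24 (y) mm, 63 mm high, on a 10 mm rod. Origin: centre of its top face, 120 mm above the bench; axes as the stage's. Fully home it is at x = -125 mm in the carriage's frame, 48 mm clear of the housing. Spring: 1.0 N at home plus 0.26 N per mm pulled out of the carriage, friction 0.2 N; range 55 mm.
- pusher_face (a point): Centre of the -x face of the pusher, a small steel block in the channel, fixed to the gauge slide 173 mm to +x of the handle. It pushes the drag pointer to -x when the handle is pulled (touching when 8 mm to +x of the pointer's origin) and leaves it behind when the handle goes back.
- rider: Drag pointer: loose steel block 16 x 16 x 14 mm, 20 to 33 g, in the channel, with an upright fin (30 mm high in all) and an arm reaching 24 mm to +y over the scale. Origin: centre of its underside, fin at x = 0; axes as the gauge's. Starts 1 to 26 mm from the pusher, short of the marker.
- set_marker: Set marker: dark steel tooth 6 x 8 mm, 30 mm high, at the outer edge of the scale, 31 mm to +y; rides with the carriage. Origin: centre of its underside. The pointer is level with it when both have the same x. It stands at x = 40 mm - M in the carriage's frame; M (30 to 42 mm, varies) is how far the handle must come out of the carriage.
- plain_stage: The other stage, with the same base, size and handle but no channel, scale or pointer; not part of the job; origin at the centre of its underside, axes as the first stage's. The two stages may stand either way round.
- plain_pull: Handle of the plain stage, same shape as the gauge's handle; origin at the centre of its top face, 120 mm above the bench. Not to be pulled.
- motor: Stepper motor 42 x 42 x 68 mm, standing; origin under its centre. Bystander.
- bracket: Aluminium angle bracket 50 x 40 x 50 mm; origin under its centre. Bystander.
- screwdriver: Black-handled screwdriver lying on the bench. Bystander.
- wrench: Steel wrench lying on the bench. Bystander.
- solvent: White bottle, 60 mm wide, 160 mm high; origin under its centre. Bystander.
- screw_tray: Grey divided tray 130 x 90 x 30 mm; origin under its centre. Bystander.
- weight: Black cylinder 42 mm wide, 130 mm long, lying. Bystander.

How it is judged:
By the outcome, as a careful person would: the job done as asked, in the order asked, and still so for the second after the job is handed in, with the robot touching nothing.
It also fails if it takes over 50 s, if anything falls off the work surface, if the arm or the gripper's body presses on something with over 40 N, if the wrist force passes 120 N, or if a joint passes its speed limit or range.

## Working session

There is one attempt and no reset: what is moved stays moved. The work goes in short steps, Python scripts to look and compute and a tool call to move; the robot and the scene stay as the last step left them, time stands still between calls to the robot, and variables do not carry over. Pictures are saved under pics/ and viewed, about 8 in all and at most 12, crops included, and the job is handed in when it is done.

Besides the shell and the picture viewer there is one more tool, called after "Call:" as name(argument=value, ...) on one line, values as JSON. drive_tool: Moves the arm, as the interface text tells. Its arguments: {"type":"object","properties":{"deltas":{"type":"array"},"force":{"type":"number"}},"required":["deltas"]}

```bash
mkdir -p pics
cat > h.py <<'E'
import numpy as np, cv2
from workcell import bot
def shot(name,fn=None):
    c=bot.read_camera(name)
    if fn: cv2.imwrite('pics/'+fn,c['frame'])
    np.savez('cam_'+name+'.npz',**{k:np.array(c[k]) for k in('frame','mtx','R','t')})
    return c
def load(name): return dict(np.load('cam_'+name+'.npz'))
def cast(c,uv,z):
    K,R,t=np.array(c['mtx']),np.array(c['R']),np.array(c['t']).ravel()
    d=R.T@np.linalg.inv(K)@np.array([uv[0],uv[1],1.]); o=-R.T@t
    return o+d*(z-o[2])/d[2]
def proj(c,X):
    p=np.array(c['mtx'])@(np.array(c['R'])@np.array(X)+np.array(c['t']).ravel()); return p[:2]/p[2]
E
python3 - <<'E'
from h import *
for n in('top','scene'):
    c=shot(n,n+'0.png'); R=np.array(c['R']);print(n,-R.T@np.array(c['t']).ravel(),R.tolist(),c['mtx'])
print(bot.read_state())
E
```

```text
top [ 0.53083287 -0.01377257  1.24633038] [[-0.02242356072429172, -0.9997485256883729, -0.0002632648259986305], [-0.998818969461431, 0.022414063123303123, -0.04310772573807981], [0.04310278608685212, -0.0007036748035745911, -0.9990703952541693]] [[460.12888919   0.         321.84690714]
 [  0.         460.12888919 234.11873685]
 [  0.           0.           1.        ]]
scene [1.17893031 0.25831382 1.0357457 ] [[-0.3939346841192235, 0.9191375781602162, 0.0012558111560788746], [0.7476284003686373, 0.32122146165689336, -0.5812646105976536], [-0.5346655399500893, -0.22804141067968575, -0.8137136323087494]] [[509.12255442   0.         316.73761642]
 [  0.         509.12255442 243.34973685]
 [  0.           0.           1.        ]]
{'time': 0.1, 'q': array([ 1.07814408e+00,  2.64713374e-01,  1.60529617e+00, -2.67832292e-05,
        1.27372354e+00, -3.69166993e-02]), 'joint_vel': array([ 1.11376464e-05, -4.53058379e-03, -3.73667081e-03,  2.97494602e-05,
       -1.19314074e-03,  2.78778204e-04]), 'joint_torque': array([ 1.38079009e-03, -5.16703355e+01, -3.68591416e+01,  2.51925815e-05,
        6.38349680e-03, -1.75125770e-06]), 'tool_pos': array([0.29677219, 0.60548236, 0.23003087]), 'tcp_rot': array([-0.70955532, -3.05986291,  0.00325497]), 'wrist_force': array([-1.10484552, -0.19392883,  0.83671974]), 'torque': array([0.0306972 , 0.02248426, 0.01786228]), 'width': 0.9993505430607763}
```

View pics/top0.png

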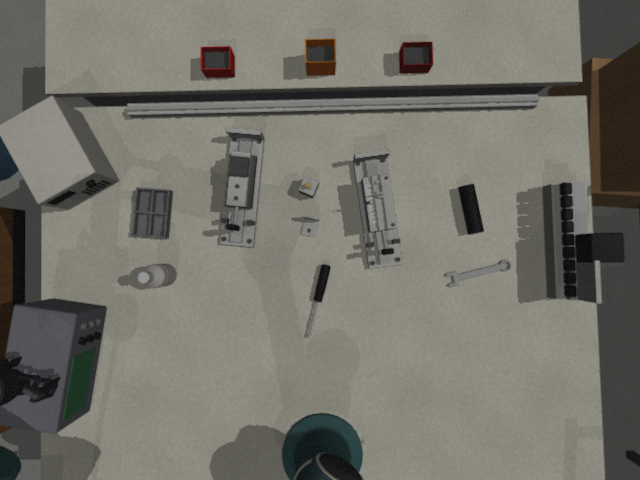

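View pics/scene0.png

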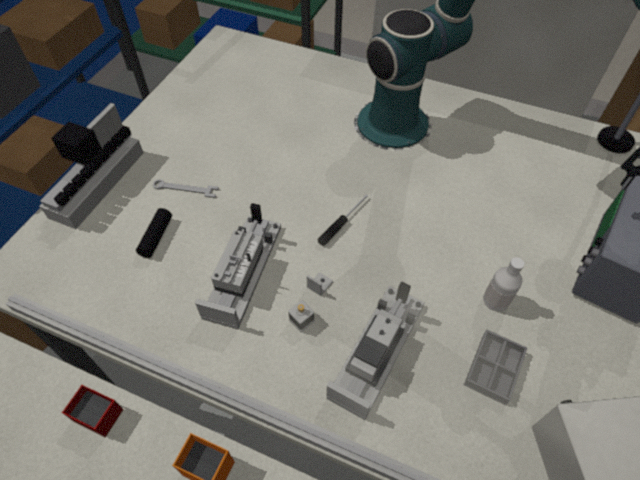

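The gauge stage (with scale and channel) is at about (378,210) in the top view, with its handle at (387,252) towards the robot. The plain stage is at (240,190). Next I'll zoom in on the gauge.

Run:
```python
from h import *
a=load('top')['frame'][140:280,335:415]; b=load('scene')['frame'][195:335,190:295]
a=cv2.resize(a,None,fx=4.2,fy=4.2,interpolation=cv2.INTER_CUBIC); b=cv2.resize(b,None,fx=4.2,fy=4.2,interpolation=cv2.INTER_CUBIC)
cv2.imwrite('pics/z0.png',np.hstack([a,b])); print(a.shape,b.shape)
# base outline: dark handle mask, top
c=load('top'); g=cv2.cvtColor(c['frame'],cv2.COLOR_BGR2GRAY)
print(g[240:262,374:402])
```

```text
(588, 336, 3) (588, 441, 3)
[[ 93  91  86 112 125 124 117 116  92  80 105 118 109  86 106 101  90  65
   33  52  58  55  56  56  58  68 121 138]
 [ 93  90  77 110 124 126 119 117  93  82 101 117 110  89  83  89  88  71
   38  46  59  59  55  57  57  60 112 135]
 [ 88  92  75 107 124 124 118 116  98  79 100 119 113  89  81  86  87  68
   41  35  53  59  59  62  68  68 105 134]
 [ 83  91  77 104 121 124 119 117 110  83  94 120 117  98  86  88  88  77
   52  65  90  97 103 100 109  97 123 139]
 [ 79  91  79  95 120 125 119 117 117  85  90 118 114 117 107 107 108 106
  103 111 130 133 134 135 137 118 126 135]
 [ 75  87  88  96 116 125 122 122 120  88  85 115 116 119 123 130 134 128
  132 134 133 135 133 134 139 121 126 137]
 [ 88  90  95  85 112 125 124 124 125  96  86 108 115 117 122 131 133 128
  134 135 134 133 134 134 136 128 130 134]
 [107  90  92  86 114 124 123 125 125  99  82 105 117 112 111 117 117 114
  120 131 133 134 136 135 133 130 131 136]
 [109  92  90  81 113 125 124 124 115  85  72  87  97  88  80  81  68  58
   75 107 128 134 133 134 135 133 135 136]
 [108  90  92  76 1
[... 802 characters left out ...]
132 109  91  93  78 109 126 124 125 127 125 124 126 129 125 123 127 132
  131 129 132 134 127 122 119 128 133 133]
 [132 109  93  92  76 102 124 124 125 125 126 123 122 126 125 124 125 132
  129 130 125 119 108  95  94 107 128 126]
 [132 107  93  91  79  91 118 126 126 127 125 123 126 124 126 124 126 131
  133 122 100  73  57  54  54  70 123 117]
 [130 109  90  94  87  86 112 124 123 125 126 125 123 124 124 124 125 132
  130 119  95  74  58  55  58  56 117 122]
 [127 109  92  92  90  87 113 125 123 126 124 124 124 126 126 122 125 130
  132 132 105  80  64  56  57  71 119 131]
 [110 103  91  92  92  85 112 126 126 125 127 124 123 125 125 127 124 131
  132 131 119 105  97  89  93 108 128 131]]
```

View pics/z0.png

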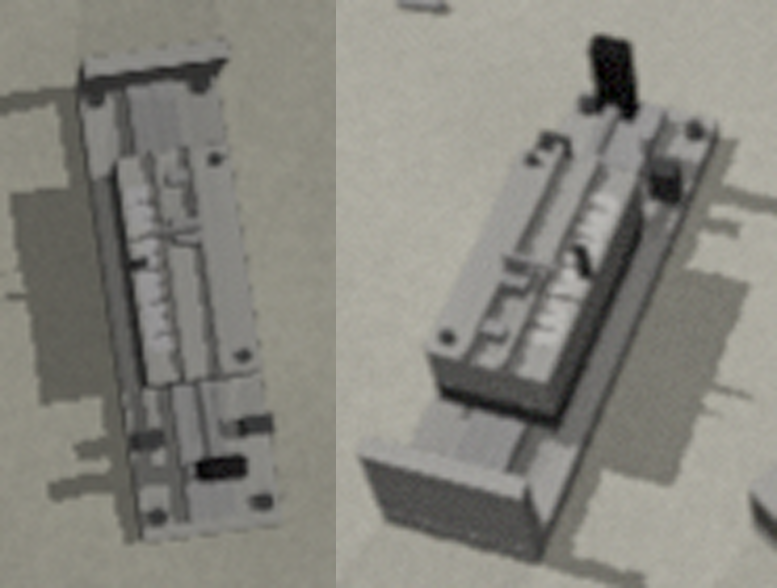

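The zoom shows the handle at top-zoom (222,467). The posts are at (147,440) and (253,425), the pointer arm is at (165,235) and the dark marker at (138,262). The carriage front edge is at y≈380, just short of the posts. Now the coarse geometry.

Run:
```python
from h import *
T,S=load('top'),load('scene')
def z2t(p): return (p[0]/4.2-.38+335, p[1]/4.2-.38+140)
def z2s(p): return ((p[0]-336)/4.2-.38+190, p[1]/4.2-.38+195)
def yaw(a,b): d=b-a; return np.degrees(np.arctan2(d[1],d[0]))
for n,a,b,z in (('screwsL',(157,516),(95,97),.018),('screwsR',(262,502),(200,85),.018),('housScrew',(243,355),(215,158),.084),('edgeL',(132,540),(80,90),.018),('edgeR',(278,520),(228,60),.018)):
    A,B=cast(T,z2t(a),z),cast(T,z2t(b),z); print(n,A.round(4),B.round(4),yaw(A,B))
a,b=cast(S,z2s((447,338)),.084),cast(S,z2s((532,160)),.084); print('hous scene',b.round(4),a.round(4),yaw(b,a))
# handle blob
g=cv2.cvtColor(T['frame'],cv2.COLOR_BGR2GRAY)
m=(g<55).astype(np.uint8); n,l,st,ce=cv2.connectedComponentsWithStats(m)
i=l[252,387]; print('handle',st[i],ce[i],cast(T,ce[i],.12),cast(T,ce[i],.10))
ys,xs=np.where(l==i); print(cv2.minAreaRect(np.c_[xs,ys].astype(np.float32)))
print('scene handle top', cast(S,z2s((612,42)),.12))
print('marker',cast(T,z2t((138,262)),.099))
```

```text
screwsL [ 0.5052 -0.1466  0.018 ] [ 0.7739 -0.1141  0.018 ] 6.88267039878008
screwsR [ 0.5126 -0.2134  0.018 ] [ 0.7801 -0.1816  0.018 ] 6.788351746693322
housScrew [ 0.6022 -0.1939  0.084 ] [ 0.722  -0.1804  0.084 ] 6.41730382133219
edgeL [ 0.4904 -0.1303  0.018 ] [ 0.7786 -0.1046  0.018 ] 5.087119755911325
edgeR [ 0.501  -0.2232  0.018 ] [ 0.7959 -0.2     0.018 ] 4.510267022997807
hous scene [ 0.5996 -0.1928  0.084 ] [ 0.7198 -0.178   0.084 ] 6.986633595811537
handle [382 249  12   5  54] [387.11111111 251.01851852] [ 0.53447659 -0.17324507  0.12      ] [ 0.53454129 -0.17607679  0.1       ]
((387.5, 251.0), (11.0, 4.0), 0.0)
scene handle top [ 0.53163242 -0.17398636  0.12      ]
marker [ 0.65822414 -0.13058226  0.099     ]
```

Call:
drive_tool(deltas=[{"hand": 1,"offset": [1.8,-5.9,0],"angular": [0,0,3]},{"hand": 1,"offset": [3.6,-11.7,0],"angular": [0,0,6]},{"hand": 1,"offset": [5.4,-17.6,0],"angular": [0,0,9]},{"hand": 1,"offset": [7.2,-23.4,0],"angular": [0,0,12]},{"hand": 1,"offset": [9,-29.3,0],"angular": [0,0,15]},{"hand": 1,"offset": [10.6,-35.1,0],"angular": [0,0,18]},{"hand": 1,"offset": [12.4,-41,0],"angular": [0,0,21]},{"hand": 1,"offset": [14.2,-46.8,0],"angular": [0,0,24]}])

```text
time: 1.1
tool_pos: [0.439, 0.1361, 0.2311]
tcp_rot: [0.055, 3.141, 0.0]
wrist_force: [0.3, -0.2, 0.2]
width: 1.001
```

Call:
drive_tool(deltas=[{"hand": 1,"offset": [1.8,-5.9,0],"angular": [0,0,2]},{"hand": 1,"offset": [3.6,-11.7,0],"angular": [0,0,4]},{"hand": 1,"offset": [5.4,-17.6,0],"angular": [0,0,6]},{"hand": 1,"offset": [7.2,-23.4,0],"angular": [0,0,8]},{"hand": 1,"offset": [9,-28.5,0],"angular": [0,0,9]},{"hand": 1,"offset": [9.4,-31.3,0],"angular": [0,0,9]},{"hand": 1,"offset": [9.4,-31.3,0],"angular": [0,0,9]},{"hand": 1,"offset": [9.4,-31.3,0],"angular": [0,0,9]}])

```text
time: 2.1
tool_pos: [0.5326, -0.1743, 0.2307]
tcp_rot: [0.188, -3.135, -0.002]
wrist_force: [0.2, 0.4, 0.1]
width: 1.004
```

Run:
```python
from h import *
c=shot('wrist','w1.png'); s=bot.read_state(); print(s['time'],s['tool_pos'],s['tcp_rot'],s['wrist_force'],s['width'],s['q'])
R=np.array(c['R']);print(-R.T@np.array(c['t']).ravel(),R.round(3).tolist())
shot('top'); 
for p in([.533,-.176,.12],[.658,-.1306,.099]): print(proj(c,p))
```

```text
2.15 [ 0.5326733  -0.17388322  0.23090268] [ 1.89476664e-01 -3.13511869e+00 -1.27576348e-03] [-0.30835026 -0.59530392  0.24736961] 0.9985997073657975 [-3.60251127e-01  4.85815871e-02  1.85183327e+00  4.58534621e-04
  1.24219712e+00 -2.05192248e+00]
[ 0.44894294 -0.18413398  0.37285246] [[-0.119, 0.993, 0.002], [0.939, 0.112, 0.325], [0.322, 0.04, -0.946]]
[316.70418946 235.92467006]
[348.15249777 355.09088382]
```

View pics/w1.png

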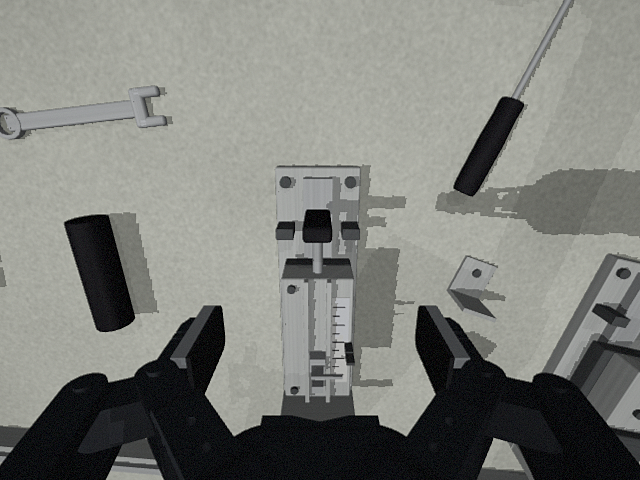

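The wrist view shows the handle at (317,226), the housing with its scale, the marker at (349,353) and the pointer arm at (330,375). I'll enlarge it for exact points.

Run:
```python
from h import *
f=load('wrist')['frame']
a=cv2.resize(f[200:270,265:375],None,fx=5,fy=5,interpolation=cv2.INTER_CUBIC)
b=cv2.resize(f[335:405,275:365],None,fx=6,fy=6,interpolation=cv2.INTER_CUBIC)[:, :550]
h=np.zeros((a.shape[0]+b.shape[0]-180,800,3),np.uint8)
h=np.zeros((780,800,3),np.uint8)
h=np.zeros((590,800,3),np.uint8)
a=a[:190,125:425]; h[:190,:300]=a       # x0=290,y0=200, s=5
h[195:195+390,:540]=b[:390]            # x0=275,y0=335, s=6
cv2.imwrite('pics/w1z.png',h)
g=cv2.cvtColor(f,cv2.COLOR_BGR2GRAY)
print(g[205:250,317].tolist()); print(g[222,295:340].tolist()); print(g[235,295:340].tolist())
```

```text
[155, 156, 159, 172, 93, 0, 11, 6, 10, 12, 4, 1, 1, 8, 0, 13, 0, 6, 4, 14, 6, 2, 20, 15, 23, 26, 33, 30, 28, 33, 35, 32, 35, 30, 30, 38, 6, 37, 156, 156, 153, 154, 153, 152, 152]
[113, 117, 119, 113, 112, 112, 114, 124, 68, 13, 0, 3, 17, 11, 6, 10, 2, 12, 11, 13, 1, 14, 6, 13, 15, 15, 25, 5, 10, 8, 4, 3, 10, 11, 6, 0, 103, 121, 121, 120, 121, 120, 120, 120, 123]
[172, 162, 164, 166, 155, 158, 169, 90, 16, 22, 29, 27, 26, 29, 24, 35, 29, 36, 25, 24, 29, 35, 35, 30, 31, 32, 33, 37, 30, 33, 35, 36, 37, 34, 31, 16, 0, 93, 121, 121, 120, 120, 111, 97, 156]
```

View pics/w1z.png

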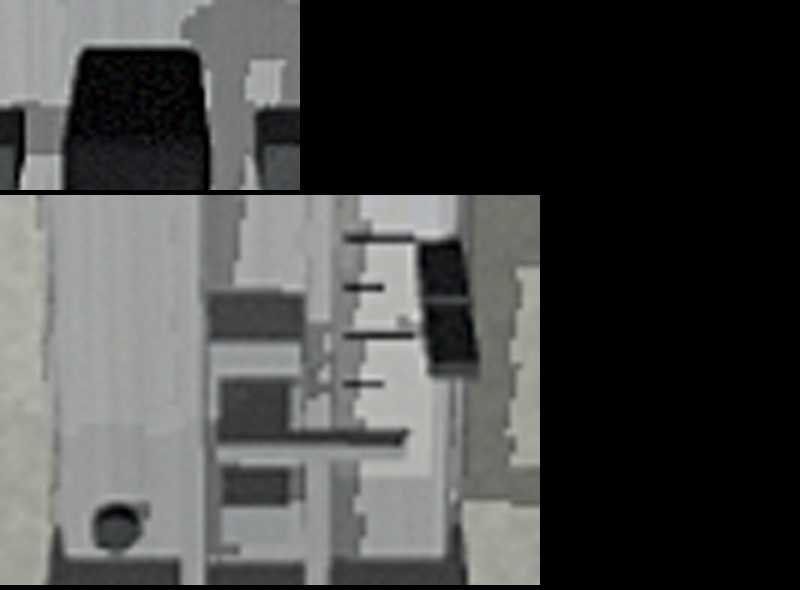

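The handle's top face is rows 227–242, cols 302–332. The marker's top face is centred at about (350.3,358.3). The pointer's arm top edge is at about row 377.5.

Run:
```python
from h import *
W=load('wrist'); ps=np.radians(6.8); ex=np.array([np.cos(ps),np.sin(ps)]); ey=np.array([-ex[1],ex[0]])
H=cast(W,(317.2,234.8),.12); print('H',H)
for n,uv,z in (('Htop-x',(317,227),.12),('Htop+x',(317,242),.12),('mk top c',(350.3,358.3),.106),('mk top c',(350.3,358.3),.114),('mk -x top edge',(348.5,352.6),.106),('mk +x top edge',(352,362.5),.106),
  ('mk foot',(347.5,342.7),.076),('mk foot',(347.5,342.7),.084),('arm top -x edge',(330,376.2),.106),('arm top +x',(330,379),.106),('rider blk top -x edge',(317.5,359.5),.09),('rider foot',(317.5,351),.076),('pusher top edge',(317,386.5),.09),
  ('hous front top',(300,279),.084)):
    p=cast(W,uv,z); d=p[:2]-H[:2]; print(n,z,p[:2].round(4),'rel x,y mm',(d@ex*1e3).round(1),(d@ey*1e3).round(1))
s=bot.read_state();print(s['tool_pos'], ((s['tool_pos'][:2]-H[:2])*1e3))
```

```text
H [ 0.53202277 -0.17572016  0.12      ]
Htop-x 0.12 [ 0.5256 -0.1766] rel x,y mm -6.4 -0.1
Htop+x 0.12 [ 0.538  -0.1752] rel x,y mm 6.0 -0.2
mk top c 0.106 [ 0.656  -0.1294] rel x,y mm 128.6 31.3
mk top c 0.114 [ 0.6498 -0.131 ] rel x,y mm 122.3 30.4
mk -x top edge 0.106 [ 0.6498 -0.1321] rel x,y mm 122.1 29.4
mk +x top edge 0.106 [ 0.6606 -0.1271] rel x,y mm 133.5 33.1
mk foot 0.076 [ 0.6603 -0.1291] rel x,y mm 132.9 31.2
mk foot 0.084 [ 0.6546 -0.1305] rel x,y mm 127.1 30.4
arm top -x edge 0.106 [ 0.6791 -0.1459] rel x,y mm 149.6 12.2
arm top +x 0.106 [ 0.6825 -0.1455] rel x,y mm 153.0 12.2
rider blk top -x edge 0.09 [ 0.6738 -0.1589] rel x,y mm 142.8 -0.1
rider foot 0.076 [ 0.6743 -0.1589] rel x,y mm 143.2 -0.1
pusher top edge 0.09 [ 0.7077 -0.1554] rel x,y mm 176.8 -0.6
hous front top 0.084 [ 0.5895 -0.1855] rel x,y mm 55.9 -16.5
[ 0.53280349 -0.17372178  0.23109497] [0.78072305 1.99837842]
```

Call:
drive_tool(deltas=[{"hand": 1,"offset": [0,-0.1,-3],"angular": [0,0,0]},{"hand": 1,"offset": [-0.1,-0.15,-6.5],"angular": [0,0,0]},{"hand": 1,"offset": [-0.1,-0.15,-10],"angular": [0,0,0]},{"hand": 1,"offset": [-0.1,-0.15,-12.5],"angular": [0,0,0]},{"hand": 1,"offset": [-0.1,-0.15,-14.2],"angular": [0,0,0]},{"hand": 0.6,"offset": [-0.1,-0.15,-14.6],"angular": [0,0,0]},{"hand": 0.45,"offset": [-0.1,-0.15,-14.6],"angular": [0,0,0]},{"hand": 0.45,"offset": [-0.1,-0.15,-14.6],"angular": [0,0,0]}])

```text
time: 3.2
tool_pos: [0.5332, -0.1767, 0.0866]
tcp_rot: [-0.189, 3.134, -0.002]
wrist_force: [-0.3, -0.2, 0.1]
width: 0.454
```

Run:
```python
from h import *
c=shot('wrist','w2.png'); s=bot.read_state(); print(s['time'],s['tool_pos'],s['tcp_rot'],s['wrist_force'],s['width'])
```

```text
3.25 [ 0.53311302 -0.17675227  0.08654956] [-1.88551134e-01  3.13381662e+00 -1.49430977e-03] [ 0.39584246 -0.20383252 -0.07338506] 0.4506734854251906
```

View pics/w2.png

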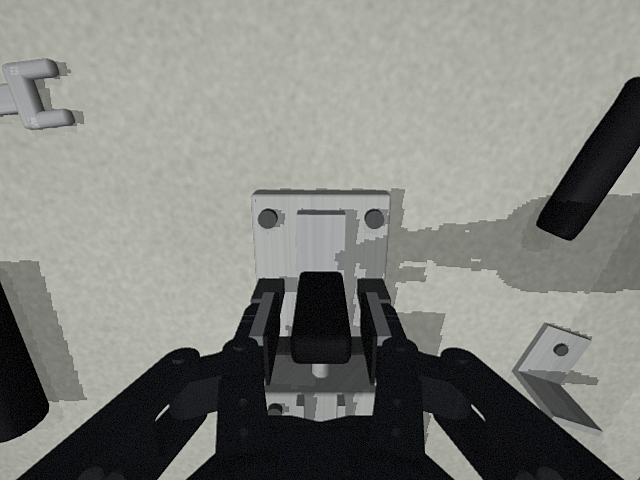

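The handle is centred between the pads (handle at col 321, pads at 270 and 375), so I'll close.

Call:
drive_tool(deltas=[{"hand": 0.2,"offset": [0,0,0],"angular": [0,0,0]},{"hand": 0.1,"offset": [0,0,0],"angular": [0,0,0]},{"hand": 0.1,"offset": [0,0,0],"angular": [0,0,0]},{"hand": 0.1,"offset": [0,0,0],"angular": [0,0,0]}], force=60)

```text
time: 3.75
tool_pos: [0.5327, -0.1764, 0.0864]
tcp_rot: [-0.188, 3.135, -0.0]
wrist_force: [-0.7, 0.9, 6.3]
width: 0.272
```

Run:
```python
from h import *
for i in range(3):
  c=shot('top','t%d.png'%i); s=bot.read_state(); print(s['time'],s['tool_pos'],s['wrist_force'],s['width'])
```

```text
3.8 [ 0.5327627  -0.17639453  0.08640462] [-1.04273977  2.77322532  5.51102165] 0.2710634066308712
3.85 [ 0.53274815 -0.17640787  0.08638526] [-1.06135452  1.43900114  6.37650287] 0.2666692301958957
3.9 [ 0.53273491 -0.17638841  0.08637214] [-1.08981944  1.63111053  5.61541854] 0.27595624591851864
```

Call:
drive_tool(deltas=[{"hand": 0.1,"offset": [-0.3,-0.04,0],"angular": [0,0,0]},{"hand": 0.1,"offset": [-0.6,-0.07,0],"angular": [0,0,0]},{"hand": 0.1,"offset": [-0.9,-0.11,0],"angular": [0,0,0]},{"hand": 0.1,"offset": [-1.2,-0.14,0],"angular": [0,0,0]},{"hand": 0.1,"offset": [-1.5,-0.18,0],"angular": [0,0,0]},{"hand": 0.1,"offset": [-1.8,-0.21,0],"angular": [0,0,0]},{"hand": 0.1,"offset": [-2.0,-0.24,0],"angular": [0,0,0]},{"hand": 0.1,"offset": [-2.0,-0.24,0],"angular": [0,0,0]}])

```text
time: 4.9
tool_pos: [0.5132, -0.1787, 0.0864]
tcp_rot: [-0.188, 3.133, -0.0]
wrist_force: [1.9, 3.5, 5.7]
width: 0.27
```

Call:
drive_tool(deltas=[{"hand": 0.1,"offset": [-0.3,-0.04,0],"angular": [0,0,0]},{"hand": 0.1,"offset": [-0.6,-0.07,0],"angular": [0,0,0]},{"hand": 0.1,"offset": [-0.9,-0.11,0],"angular": [0,0,0]},{"hand": 0.1,"offset": [-1.2,-0.14,0],"angular": [0,0,0]},{"hand": 0.1,"offset": [-1.5,-0.18,0],"angular": [0,0,0]},{"hand": 0.1,"offset": [-1.5,-0.18,0],"angular": [0,0,0]}])

```text
time: 5.65
tool_pos: [0.4984, -0.1805, 0.0864]
tcp_rot: [-0.188, 3.133, -0.0]
wrist_force: [2.0, 4.7, 4.8]
width: 0.271
```

Run:
```python
from h import *
s=bot.read_state(); print(s['time'],s['tool_pos'],s['wrist_force'],s['width'])
T=shot('top','t5.png');S=shot('scene','s5.png')
for i in range(4): s=bot.read_state(); print(s['wrist_force']); shot('wrist')
a=cv2.resize(T['frame'][140:280,335:415],None,fx=4.2,fy=4.2,interpolation=cv2.INTER_CUBIC); b=cv2.resize(S['frame'][195:335,190:295],None,fx=4.2,fy=4.2,interpolation=cv2.INTER_CUBIC)
cv2.imwrite('pics/z5.png',np.hstack([a,b]))
```

```text
5.65 [ 0.49836317 -0.1805183   0.08635506] [1.98941053 4.69384117 4.78072139] 0.27070158125164046
[2.3121614  3.83097983 5.49483803]
[2.42501095 2.69187931 6.25165378]
[1.60481398 3.88836216 5.36744171]
[2.80883294 3.03681935 6.31555517]
```

View pics/z5.png

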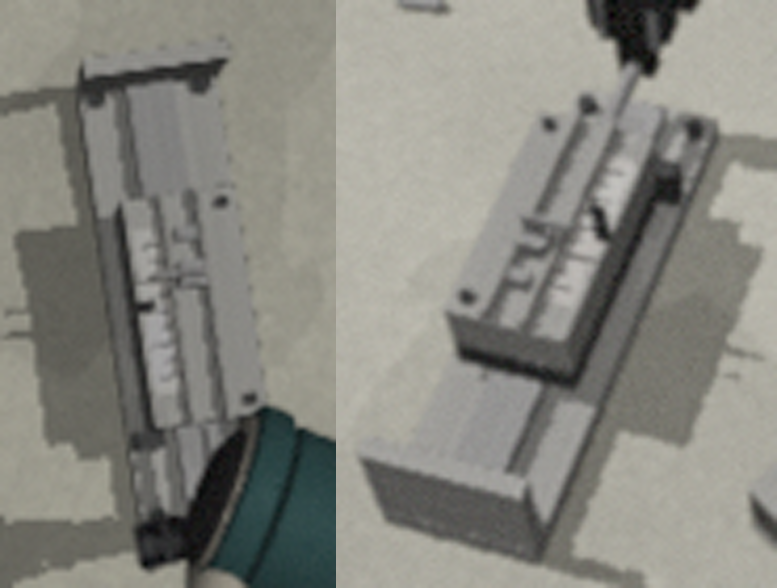

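The view shows the carriage has moved about 26 mm and its front is at the posts. The marker is now at top-zoom (145,305) and the arm at (180,278). Force is rising, so I'll continue 20 mm, still short of the estimated remaining ~26.

Call:
drive_tool(deltas=[{"hand": 0.1,"offset": [-0.3,-0.04,0],"angular": [0,0,0]},{"hand": 0.1,"offset": [-0.6,-0.07,0],"angular": [0,0,0]},{"hand": 0.1,"offset": [-0.9,-0.11,0],"angular": [0,0,0]},{"hand": 0.1,"offset": [-1.2,-0.14,0],"angular": [0,0,0]},{"hand": 0.1,"offset": [-1.5,-0.18,0],"angular": [0,0,0]},{"hand": 0.1,"offset": [-1.8,-0.21,0],"angular": [0,0,0]},{"hand": 0.1,"offset": [-2.0,-0.24,0],"angular": [0,0,0]},{"hand": 0.1,"offset": [-2.0,-0.24,0],"angular": [0,0,0]}])

```text
time: 6.95
tool_pos: [0.4797, -0.1827, 0.0863]
tcp_rot: [-0.187, 3.13, -0.0]
wrist_force: [8.5, 5.0, 2.4]
width: 0.27
```

Run:
```python
from h import *
T=shot('top','t6.png');S=shot('scene','s6.png'); s=bot.read_state(); print(s['time'],s['tool_pos'],s['wrist_force'],s['width'])
a=cv2.resize(T['frame'][180:245,355:405],None,fx=8,fy=8,interpolation=cv2.INTER_CUBIC); b=cv2.resize(S['frame'][225:290,220:270],None,fx=8,fy=8,interpolation=cv2.INTER_CUBIC)
cv2.imwrite('pics/z6.png',np.hstack([a,b]))
```

```text
7.05 [ 0.47979481 -0.18275892  0.08635152] [6.62462708 5.68901444 2.54720342] 0.27084989050356684
```

View pics/z6.png

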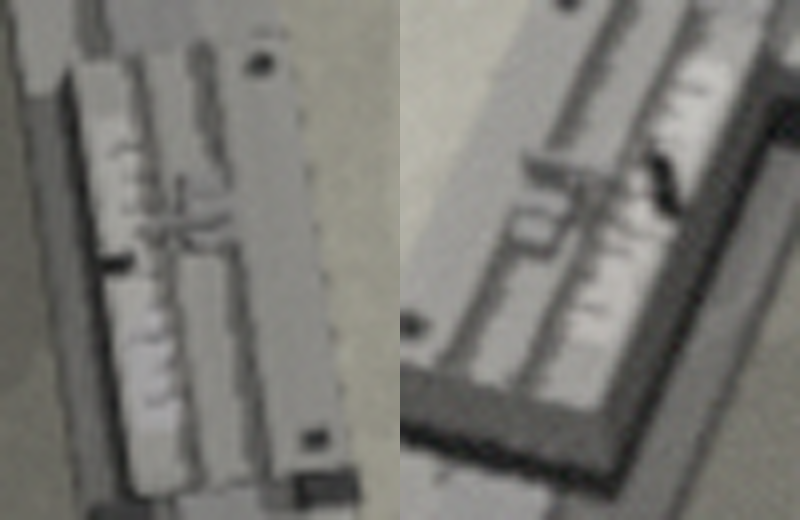

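```bash
cat > prof.py <<'E'
from h import *
import sys
from scipy.ndimage import map_coordinates
ps=np.radians(6.8); ex=np.array([np.cos(ps),np.sin(ps)]); ey=np.array([-ex[1],ex[0]])
H0=np.array([.532,-.1757])
xs=np.arange(70,150,1.)
def prof(c,f,ys,z):
    g=cv2.cvtColor(f,cv2.COLOR_BGR2GRAY).astype(float); out=[]
    for y in ys:
        P=[proj(c,[*(H0+ex*x/1e3+ey*y/1e3),z]) for x in xs]; P=np.array(P)
        out.append(map_coordinates(g,[P[:,1],P[:,0]],order=1))
    return np.mean(out,0)
E
python3 - <<'E'
from prof import *
for n in ('top','scene'):
    c=load(n); p=n[0]
    A=[prof(c,cv2.imread(f'pics/{p}{k}.png'),[15,17,19,21],.106) for k in(5,6)]
    B=prof(c,c['frame'],[29,31,33],.106); C=prof(c,c['frame'],[29,31,33],.096)
    print(n); print('x arm5 arm6 mk106 mk96'); print(np.c_[xs,A[0],A[1],B,C][10:].round(0).astype(int).tolist())
E
```

```text
top
x arm5 arm6 mk106 mk96
[[80, 115, 115, 142, 138], [81, 117, 117, 145, 139], [82, 123, 122, 147, 139], [83, 128, 127, 147, 138], [84, 131, 130, 147, 137], [85, 133, 132, 146, 135], [86, 131, 129, 145, 133], [87, 124, 123, 144, 133], [88, 118, 116, 144, 132], [89, 114, 113, 144, 133], [90, 112, 111, 145, 134], [91, 112, 112, 145, 136], [92, 116, 115, 146, 137], [93, 121, 118, 147, 138], [94, 124, 120, 147, 139], [95, 126, 121, 147, 140], [96, 125, 119, 146, 139], [97, 119, 114, 144, 138], [98, 113, 108, 130, 136], [99, 115, 110, 111, 121], [100, 119, 113, 91, 102], [101, 122, 116, 69, 83], [102, 124, 118, 46, 61], [103, 125, 119, 42, 41], [104, 123, 117, 48, 41], [105, 121, 115, 59, 48], [106, 116, 111, 86, 61], [107, 109, 104, 112, 86], [108, 101, 98, 127, 111], [109, 102, 98, 135, 122], [110, 105, 97, 141, 127], [111, 110, 99, 142, 130], [112, 115, 105, 143, 132], [113, 120, 111, 145, 133], [114, 120, 116, 147, 135], [115, 118, 122, 149, 138], [116, 113, 124, 150, 141], [117, 106, 116, 150, 140], [118, 101, 108, 149, 139], [119, 104, 106, 148, 137], [120, 111, 104, 146, 136], [12
[... 1930 characters left out ...]
161, 173], [124, 92, 90, 154, 174], [125, 92, 91, 150, 173], [126, 93, 92, 148, 170], [127, 94, 95, 151, 169], [128, 94, 98, 158, 169], [129, 96, 103, 164, 172], [130, 99, 109, 165, 175], [131, 103, 113, 160, 178], [132, 106, 115, 155, 179], [133, 109, 117, 154, 179], [134, 114, 120, 159, 179], [135, 117, 122, 167, 179], [136, 119, 122, 174, 179], [137, 121, 122, 178, 180], [138, 122, 121, 181, 180], [139, 123, 121, 181, 180], [140, 123, 120, 181, 180], [141, 123, 120, 180, 179], [142, 124, 121, 178, 179], [143, 123, 121, 176, 178], [144, 121, 122, 175, 174], [145, 122, 123, 176, 169], [146, 123, 123, 177, 167], [147, 124, 124, 178, 166], [148, 125, 124, 177, 168], [149, 123, 123, 174, 172]]
```

Call:
drive_tool(deltas=[{"hand": 0.1,"offset": [-0.15,-0.02,0],"angular": [0,0,0]},{"hand": 0.1,"offset": [-0.3,-0.04,0],"angular": [0,0,0]},{"hand": 0.1,"offset": [-0.4,-0.05,0],"angular": [0,0,0]},{"hand": 0.1,"offset": [-0.5,-0.06,0],"angular": [0,0,0]},{"hand": 0.1,"offset": [-0.5,-0.06,0],"angular": [0,0,0]}])

```text
time: 7.68
tool_pos: [0.4752, -0.1833, 0.0864]
tcp_rot: [-0.187, 3.129, -0.0]
wrist_force: [8.7, 5.0, 1.9]
width: 0.274
```

Run:
```python
from h import *
T=shot('top','t7.png');S=shot('scene','s7.png'); s=bot.read_state(); print(s['time'],s['tool_pos'],s['wrist_force'],s['width'])
# stage-aligned rectification (plane z=.106), 8 px per mm... columns=x, 60..160 mm ; rows=y 36..-12
ps=np.radians(6.8); ex=np.array([np.cos(ps),np.sin(ps)]); ey=np.array([-ex[1],ex[0]]);H0=np.array([.532,-.1757])
q=[(85,36),(145,36),(145,-11),(85,-11)]; dst=np.float32([(0,0),(400,0),(400,196),(0,196)])
rows=[]
for k in (6,7):
    r=[]
    for c,p in((T,'t'),(S,'s')):
        f=cv2.imread(f'pics/{p}{k}.png'); src=np.float32([proj(c,[*(H0+ex*x/1e3+ey*y/1e3),.106]) for x,y in q])
        w=cv2.warpPerspective(f,cv2.getPerspectiveTransform(src,dst),(400,196),flags=cv2.INTER_CUBIC)
        for i in range(0,400,67): cv2.line(w,(int(i*1),0),(int(i),4),(0,0,255),1)  # 10 mm ticks from 85
        r.append(w)
    rows.append(np.hstack(r))
cv2.imwrite('pics/r7.png',np.vstack(rows))
```

```text
7.775 [ 0.47518175 -0.18330418  0.0863845 ] [9.47490931 5.16426264 2.00293911] 0.27272918364796445
```

View pics/r7.png

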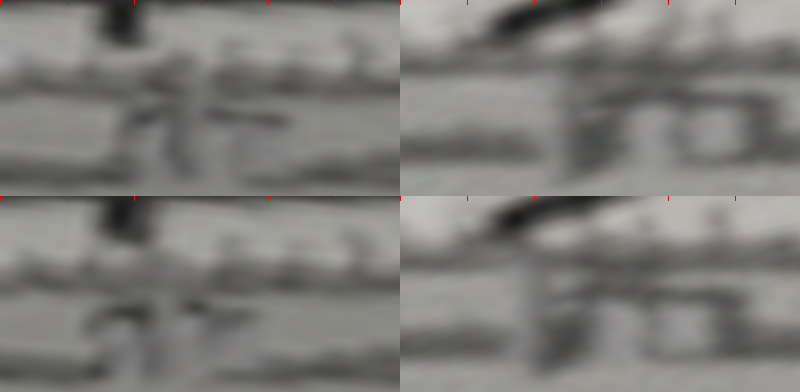

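Run:
```python
from prof import *
W=cv2.imread('pics/w1.png'); g=cv2.cvtColor(W,cv2.COLOR_BGR2GRAY)
print(g[338:372,341:358]); print('arm',g[368:386,326:344])
for n in ('top','scene'):
    c=load(n); p=n[0]
    I=[cv2.imread(f'pics/{p}{k}.png') for k in(6,7)]
    A=[prof(c,i,[14,16,18,20],.106) for i in I]; B=prof(c,I[1],[29,31,33],.106)
    print(n,np.c_[xs,A[0],A[1],B][22:52].round(0).astype(int).tolist())
```

```text
[[180 181 181 182 183 183 182 172 169 167 117 107  93 108 115 112 110]
 [182 184 182 182 181 184 186 172 170 161 116 103  95 106 110 110 114]
 [191 189 190 186 186 185 187 177 178 159 107 100  95 110 111 112 111]
 [128 130 128 185 195 195 200 184 153 126  96 106  94 109 112 112 112]
 [ 59  59  56 104 115 124 125  99  74  49  58 103  90 111 110 112 111]
 [178 178 188 108  30  27  27  17  11   2  18 104  93 113 107 111 111]
 [185 188 199 103  16  20  18  25  23  25  13  85  86 109 110 110 112]
 [181 183 198 101   9  29  25  29  21  24  15  64  89 112 113 112 110]
 [180 182 196  99  10  19  25  23  24  26  23  56  90 110 112 110 109]
 [181 183 194 116  29  20  28  26  25  27  21  39  89 109 107 108 110]
 [178 183 193 115  33  25  23  27  21  19  18  36  87 113 110 113 110]
 [179 180 191 137  53  24  19  25  31  25  25  16  78 109 110 111 111]
 [181 182 191 143  57  18  17  24  19  23  21  11  84 109 112 112 114]
 [180 180 189 138  55  32  38  39  31  34  37  20  80 108 113 112 111]
 [181 181 187 165  79  61  70  71  72  74  74  72  70 107 112 112 110]
 [181 181 185 166  73  28  37  38  
[... 3241 characters left out ...]
148], [119, 101, 98, 148], [120, 99, 99, 147], [121, 100, 101, 145]]
scene [[92, 132, 134, 175], [93, 133, 133, 169], [94, 134, 133, 164], [95, 137, 135, 160], [96, 138, 136, 156], [97, 140, 138, 143], [98, 140, 139, 126], [99, 139, 138, 106], [100, 138, 138, 86], [101, 137, 138, 66], [102, 136, 136, 53], [103, 137, 131, 52], [104, 136, 125, 56], [105, 135, 118, 66], [106, 134, 114, 75], [107, 133, 114, 86], [108, 129, 117, 94], [109, 122, 119, 100], [110, 113, 115, 105], [111, 106, 110, 109], [112, 102, 103, 109], [113, 99, 96, 114], [114, 98, 92, 127], [115, 98, 90, 144], [116, 99, 90, 157], [117, 99, 91, 164], [118, 96, 91, 167], [119, 93, 91, 168], [120, 91, 90, 165], [121, 89, 90, 162]]
```

The evidence says the pointer is still some 2–5 mm short, but parallax makes the last millimetres uncertain from these cameras. The pointer stays where it is pushed, so I'll ease the handle home, inspect close up with the wrist camera, then do the exact loaded pull. First I need the carriage shift, which gives the home position.

Run:
```python
from prof import *
T,S=load('top'),load('scene')
def cen(img,p,r=4):
    g=cv2.cvtColor(img,cv2.COLOR_BGR2GRAY).astype(float); x0,y0=int(round(p[0])),int(round(p[1]))
    w=g[y0-r:y0+r+1,x0-r:x0+r+1]; m=np.clip(np.median(w)-15-w,0,None); Y,X=np.mgrid[y0-r:y0+r+1,x0-r:x0+r+1]
    return np.array([(m*X).sum(),(m*Y).sum()])/m.sum()
for n,c,a,b,pts in (('t',T,'top0','t7',[((385.8,177.2),(387.1,187.6)),((392.5,224.1),(394.1,234.3))]),('s',S,'scene0','s7',[((216,275.1),(None)),((236.3,232.7),None)])):
    for p,q in pts:
        A=cast(c,cen(cv2.imread(f'pics/{a}.png'),p),.084)
        if q is None: q=proj(c,[*(A[:2]-ex*.026),.084])
        B=cast(c,cen(cv2.imread(f'pics/{b}.png'),q),.084); d=(A-B)[:2]; print(n,A,B,d@ex*1e3,d@ey*1e3)
d=(np.array([.53275,-.17640])-np.array([.47518,-.18330]));print('handle',d@ex*1e3,d@ey*1e3)
```

```text
t [ 0.72148869 -0.18010801  0.084     ] [ 0.69543381 -0.18282824  0.084     ] 26.193680931326558 -0.3839078038003403
t [ 0.60136751 -0.19385509  0.084     ] [ 0.57444992 -0.19793879  0.084     ] 27.211772320258763 0.86782994246817
s [ 0.72087782 -0.17780278  0.084     ] [ 0.6963662  -0.18054046  0.084     ] 24.663348488672924 -0.18384921074588845
s [ 0.59520211 -0.19205169  0.084     ] [ 0.57395517 -0.19297521  0.084     ] 21.206825093172576 -1.5986984053515194
handle 57.98201168300814 0.03494555052984023
```

Call:
drive_tool(deltas=[{"hand": 0.1,"offset": [0.3,0.04,0],"angular": [0,0,0]},{"hand": 0.1,"offset": [0.7,0.08,0],"angular": [0,0,0]},{"hand": 0.1,"offset": [1.1,0.13,0],"angular": [0,0,0]},{"hand": 0.1,"offset": [1.5,0.18,0],"angular": [0,0,0]},{"hand": 0.1,"offset": [1.9,0.23,0],"angular": [0,0,0]},{"hand": 0.1,"offset": [2.3,0.27,0],"angular": [0,0,0]},{"hand": 0.1,"offset": [2.6,0.31,0],"angular": [0,0,0]},{"hand": 0.1,"offset": [2.8,0.33,0],"angular": [0,0,0]}])

```text
time: 8.78
tool_pos: [0.5015, -0.1801, 0.0864]
tcp_rot: [-0.188, 3.133, -0.0]
wrist_force: [0.8, 5.0, 6.1]
width: 0.272
```

Call:
drive_tool(deltas=[{"hand": 0.1,"offset": [0.05,0.01,0],"angular": [0,0,0]},{"hand": 0.1,"offset": [0.1,0.01,0],"angular": [0,0,0]}])

```text
time: 9.02
tool_pos: [0.5023, -0.1801, 0.0864]
tcp_rot: [-0.188, 3.133, -0.0]
wrist_force: [1.6, 4.4, 7.0]
width: 0.271
```

Run:
```python
from h import *
F=[]
for i in range(6): bot.read_camera('wrist'); s=bot.read_state(); F.append(s['wrist_force'])
print(s['time'],s['tool_pos'],np.mean(F,0),np.std(F,0))
```

```text
9.325 [ 0.50236859 -0.18004877  0.08636736] [1.73161222 4.0973765  6.58808338] [0.18041157 0.72076191 0.32860724]
```

Call:
drive_tool(deltas=[{"hand": 0.1,"offset": [0.1,0.01,0],"angular": [0,0,0]},{"hand": 0.1,"offset": [0.2,0.02,0],"angular": [0,0,0]},{"hand": 0.1,"offset": [0.25,0.03,0],"angular": [0,0,0]},{"hand": 0.1,"offset": [0.25,0.03,0],"angular": [0,0,0]}])

```text
time: 9.82
tool_pos: [0.5047, -0.1798, 0.0864]
tcp_rot: [-0.188, 3.134, -0.0]
wrist_force: [0.8, 4.5, 6.5]
width: 0.272
```

Run:
```python
from h import *
F=[]
for i in range(6): bot.read_camera('wrist'); s=bot.read_state(); F.append(s['wrist_force'])
print(s['time'],s['tool_pos'],np.mean(F,0),np.std(F,0))
```

```text
10.125 [ 0.50468602 -0.17977748  0.08635617] [1.5320471  4.19310922 6.37690371] [0.60913981 0.39217421 0.32395023]
```

Call:
drive_tool(deltas=[{"hand": 0.1,"offset": [0.05,0.01,0],"angular": [0,0,0]},{"hand": 0.1,"offset": [0.1,0.01,0],"angular": [0,0,0]},{"hand": 0.1,"offset": [0.1,0.01,0],"angular": [0,0,0]}])

```text
time: 10.5
tool_pos: [0.5056, -0.1796, 0.0864]
tcp_rot: [-0.188, 3.134, 0.0]
wrist_force: [0.6, 3.6, 6.0]
width: 0.271
```

Run:
```python
from h import *
F=[]
for i in range(6): bot.read_camera('wrist'); s=bot.read_state(); F.append(s['wrist_force'])
print(s['time'],s['tool_pos'],np.mean(F,0),np.std(F,0))
```

```text
10.8 [ 0.50560039 -0.17966601  0.08637799] [0.99401052 3.74578665 6.87098584] [0.28823827 0.5480515  0.21606114]
```

Force is 1.0 N, so the handle is about 0.8 mm from home and the spring takes the rest. I'll release, rise, and put the wrist camera directly above the pointer.

Call:
drive_tool(deltas=[{"hand": 0.4,"offset": [0,0,0],"angular": [0,0,0]},{"hand": 0.6,"offset": [0,0,0],"angular": [0,0,0]},{"hand": 0.8,"offset": [0,0,0],"angular": [0,0,0]},{"hand": 0.8,"offset": [0,0,3],"angular": [0,0,0]},{"hand": 0.8,"offset": [0,0,7],"angular": [0,0,0]},{"hand": 0.8,"offset": [0,0,10],"angular": [0,0,0]},{"hand": 0.8,"offset": [5,0.6,10],"angular": [0,0,0]},{"hand": 0.8,"offset": [11,1.3,10],"angular": [0,0,0]}])

```text
time: 11.8
tool_pos: [0.6155, -0.1673, 0.1864]
tcp_rot: [-0.187, 3.135, -0.002]
wrist_force: [0.8, -1.5, 1.3]
width: 0.802
```

Call:
drive_tool(deltas=[{"hand": 0.8,"offset": [5,0.6,0],"angular": [0,0,0]},{"hand": 0.8,"offset": [9,1.1,0],"angular": [0,0,0]},{"hand": 0.8,"offset": [10.6,1.2,0],"angular": [0,0,0]},{"hand": 0.8,"offset": [10.6,1.2,0],"angular": [0,0,0]},{"hand": 0.8,"offset": [10.6,1.2,0],"angular": [0,0,0]}])

```text
time: 12.42
tool_pos: [0.7196, -0.1549, 0.1847]
tcp_rot: [0.188, -3.134, -0.0]
wrist_force: [-0.8, 0.3, 0.9]
width: 0.803
```

Run:
```python
from prof import *
c=shot('wrist','w8.png'); s=bot.read_state(); print(s['time'],s['tool_pos'],s['wrist_force'])
R=np.array(c['R']);print('cam',-R.T@np.array(c['t']).ravel(), 'nadir row',proj(c,[*(-R.T@np.array(c['t']).ravel())[:2],.1]))
p=proj(c,[.637,-.14,.106]); print(p)
f=c['frame']; x0,y0=int(p[0])-50,max(0,int(p[1])-40); print(x0,y0)
cv2.imwrite('pics/w8z.png',np.hstack([cv2.resize(f[y0:y0+80,x0:x0+100],None,fx=5,fy=5,interpolation=cv2.INTER_CUBIC),cv2.resize(f[:400,200:440],(240,400))]))
```

```text
12.475 [ 0.71952543 -0.15501443  0.1849389 ] [-0.47911389  0.21694172  0.83422399]
cam [ 0.63602541 -0.16473806  0.32682412] nadir row [319.41294811 123.33499883]
[358.59416956 129.98188092]
308 89
```

View pics/w8z.png

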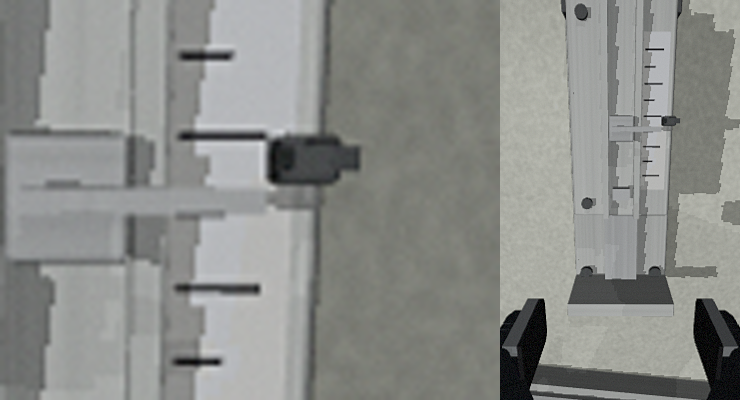

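The view is clear. The pointer arm is centred at zoom row ≈199 and the marker at ≈159, and the 10 mm ticks are 77 zoom px apart. That makes the pointer about 4.7 mm short, with nothing passed. Now refining it.

Run:
```python
from prof import *
c=load('wrist'); g=cv2.cvtColor(c['frame'],cv2.COLOR_BGR2GRAY).astype(int)
print('mk',g[112:130,363:380:2].T.tolist()); print('arm',g[120:138,346:362:2].T.tolist()); print('blk',g[112:146,315:331:4].T.tolist())
for v in (120.5,121,127.5,128,128.5): 
    print(v,[((cast(c,(362,v),z)[:2]-H0)@ex*1e3).round(1) for z in(.09,.106,.11)])
```

```text
mk [[183, 183, 186, 199, 118, 28, 30, 36, 37, 34, 42, 29, 26, 52, 141, 135, 124, 125], [184, 184, 191, 149, 78, 69, 50, 37, 34, 39, 26, 60, 64, 54, 127, 132, 129, 132], [174, 173, 178, 156, 83, 68, 75, 69, 68, 72, 69, 74, 65, 55, 114, 116, 113, 110], [172, 172, 180, 158, 77, 42, 65, 73, 76, 72, 74, 76, 65, 52, 123, 132, 130, 117], [139, 137, 140, 120, 71, 46, 72, 72, 75, 73, 76, 72, 65, 48, 86, 102, 96, 95], [112, 109, 115, 102, 66, 46, 70, 74, 74, 71, 76, 69, 64, 56, 116, 124, 116, 118], [122, 123, 123, 126, 81, 43, 59, 66, 69, 68, 63, 48, 49, 108, 118, 118, 117, 121], [123, 119, 125, 122, 128, 131, 82, 62, 68, 64, 61, 108, 127, 121, 115, 113, 114, 117], [122, 121, 122, 122, 122, 131, 76, 58, 59, 57, 56, 103, 121, 122, 119, 121, 120, 120]]
arm [[135, 138, 139, 139, 137, 138, 144, 155, 155, 156, 159, 134, 104, 136, 139, 137, 138, 137], [149, 135, 139, 137, 134, 134, 144, 154, 156, 157, 159, 132, 141, 180, 186, 182, 182, 182], [181, 181, 181, 180, 185, 189, 153, 151, 154, 158, 158, 130, 143, 183, 187, 185, 184, 184], [183, 183, 183, 183, 185, 185, 174, 155, 155, 157, 158, 125, 141, 18
[... 698 characters left out ...]
151, 151, 138, 109, 156, 164, 165, 159], [163, 165, 170, 103, 130, 158, 154, 151, 150, 152, 154, 158, 160, 114, 117, 154, 161, 158, 159, 148, 142, 144, 144, 148, 148, 150, 148, 150, 138, 111, 149, 157, 155, 158], [166, 168, 176, 105, 128, 156, 153, 152, 148, 151, 154, 155, 154, 157, 128, 155, 160, 157, 160, 147, 144, 144, 145, 145, 149, 149, 150, 151, 138, 110, 156, 164, 158, 159]]
120.5 [np.float64(102.8), np.float64(102.9), np.float64(102.9)]
121 [np.float64(103.1), np.float64(103.2), np.float64(103.2)]
127.5 [np.float64(107.2), np.float64(107.0), np.float64(107.0)]
128 [np.float64(107.5), np.float64(107.3), np.float64(107.3)]
128.5 [np.float64(107.8), np.float64(107.6), np.float64(107.6)]
```

The pointer is short by 4.7 mm (±0.3). I'll return to the handle and compare its image with the earlier pre-grasp picture, so the grip offset is known.

Call:
drive_tool(deltas=[{"hand": 0.8,"offset": [-5,-0.6,0],"angular": [0,0,0]},{"hand": 0.8,"offset": [-11,-1.3,0],"angular": [0,0,0]},{"hand": 0.8,"offset": [-16.5,-1.9,0],"angular": [0,0,0]},{"hand": 0.8,"offset": [-20.5,-2.4,0],"angular": [0,0,0]},{"hand": 0.8,"offset": [-21.6,-2.5,0],"angular": [0,0,0]},{"hand": 0.8,"offset": [-21.6,-2.5,0],"angular": [0,0,0]},{"hand": 0.8,"offset": [-21.6,-2.5,-3],"angular": [0,0,0]},{"hand": 0.8,"offset": [-21.6,-2.5,-6],"angular": [0,0,0]}])

```text
time: 13.48
tool_pos: [0.5069, -0.1801, 0.1256]
tcp_rot: [-0.189, 3.133, -0.002]
wrist_force: [0.1, 0.2, -0.6]
width: 0.802
```

Call:
drive_tool(deltas=[{"hand": 0.7,"offset": [0,0,-2.5],"angular": [0,0,0]},{"hand": 0.45,"offset": [0,0,-4],"angular": [0,0,0]},{"hand": 0.45,"offset": [0,0,-4],"angular": [0,0,0]},{"hand": 0.45,"offset": [0,0,-4],"angular": [0,0,0]}])

```text
time: 13.98
tool_pos: [0.5058, -0.1801, 0.0863]
tcp_rot: [-0.189, 3.134, -0.001]
wrist_force: [0.6, -0.1, 0.2]
width: 0.452
```

Run:
```python
from h import *
c=shot('wrist','w9.png'); s=bot.read_state(); print(s['time'],s['tool_pos'],s['tcp_rot'],s['wrist_force'],s['width'])
A,B=[cv2.cvtColor(cv2.imread('pics/'+n),cv2.COLOR_BGR2GRAY) for n in('w2.png','w9.png')]
for v in (312,321,330): print(A[262:280,v].tolist(),A[352:372,v].tolist(),'\n',B[262:280,v].tolist(),B[352:372,v].tolist())
t=A[330:372,285:358]; r=cv2.matchTemplate(B[318:384,275:368],t,cv2.TM_CCOEFF_NORMED); _,m,_,l=cv2.minMaxLoc(r); print(m,l[0]-10,l[1]-12)
x,y=l; print(r[max(0,y-2):y+3,x].round(3))
```

```text
14.025 [ 0.50592518 -0.18023358  0.08655429] [-1.88679750e-01  3.13373282e+00 -1.63920149e-03] [-0.27579455  0.56638141  0.22689126] 0.45274859203841583
[165, 167, 167, 167, 164, 167, 165, 167, 180, 95, 3, 14, 18, 0, 16, 18, 0, 9] [20, 20, 23, 13, 25, 18, 23, 17, 10, 15, 11, 25, 125, 129, 125, 131, 132, 128, 132, 132] 
 [166, 167, 163, 165, 164, 165, 164, 166, 167, 166, 168, 182, 92, 0, 13, 0, 3, 19] [18, 18, 20, 23, 20, 26, 18, 6, 17, 18, 27, 12, 15, 16, 7, 57, 105, 105, 101, 100]
[163, 163, 165, 166, 165, 164, 164, 167, 179, 104, 15, 6, 11, 17, 14, 12, 15, 11] [18, 18, 26, 26, 22, 24, 22, 5, 21, 24, 1, 32, 165, 164, 160, 160, 159, 158, 159, 154] 
 [164, 163, 163, 164, 165, 165, 165, 164, 164, 162, 168, 179, 93, 0, 1, 12, 11, 20] [21, 18, 25, 17, 21, 14, 14, 16, 27, 24, 20, 16, 7, 15, 0, 85, 162, 162, 157, 162]
[167, 168, 167, 167, 166, 166, 167, 169, 181, 103, 16, 8, 0, 0, 16, 14, 10, 16] [24, 21, 22, 20, 28, 8, 21, 24, 12, 29, 11, 17, 64, 66, 67, 65, 65, 66, 65, 64] 
 [169, 168, 167, 165, 167, 166, 165, 166, 167, 167, 169, 182, 93, 0, 8, 0, 7, 7] [24, 23, 20, 24, 18, 20, 23, 26, 18, 26, 18, 17, 6, 18, 16, 21, 63, 69, 65, 66]
0.9384586811065674 0 3
[0.799 0.877 0.938 0.934 0.864]
```

Call:
drive_tool(deltas=[{"hand": 0.45,"offset": [0.15,0.05,0],"angular": [0,0,0]},{"hand": 0.45,"offset": [0.15,0.05,0],"angular": [0,0,0]}])

```text
time: 14.28
tool_pos: [0.5068, -0.1795, 0.0861]
tcp_rot: [-0.189, 3.134, -0.001]
wrist_force: [0.4, -0.8, -0.2]
width: 0.451
```

Run:
```python
from h import *
c=shot('wrist','w10.png'); s=bot.read_state(); print(s['time'],s['tool_pos'],s['wrist_force'],s['width'])
B=cv2.cvtColor(c['frame'],cv2.COLOR_BGR2GRAY)
for v in (312,321,330): print(B[268:276,v].tolist(),B[360:370,v].tolist())
for r in (300,345): print(B[r,255:390].tolist())
```

```text
14.325 [ 0.50653058 -0.17946086  0.08590747] [-0.04496981 -0.23727074  0.19244359] 0.4533671656163966
[162, 162, 166, 174, 120, 37, 0, 5] [20, 16, 16, 8, 11, 31, 133, 140, 135, 135]
[165, 164, 165, 173, 123, 38, 0, 10] [21, 20, 11, 22, 6, 39, 157, 161, 155, 154]
[162, 166, 167, 175, 125, 40, 0, 4] [18, 25, 18, 19, 10, 22, 61, 69, 66, 67]
[175, 171, 168, 167, 176, 172, 94, 61, 66, 68, 73, 66, 72, 70, 74, 73, 78, 41, 4, 17, 8, 3, 16, 0, 105, 174, 175, 173, 173, 170, 165, 166, 164, 170, 170, 166, 168, 172, 166, 174, 92, 18, 11, 15, 9, 11, 4, 14, 10, 14, 3, 4, 6, 5, 3, 9, 20, 9, 8, 18, 1, 8, 8, 12, 0, 12, 10, 2, 12, 0, 13, 3, 9, 16, 10, 14, 14, 3, 8, 19, 16, 6, 8, 5, 12, 9, 2, 13, 1, 0, 109, 129, 129, 126, 127, 127, 128, 123, 116, 172, 172, 171, 172, 174, 183, 134, 47, 1, 6, 25, 18, 6, 20, 68, 72, 71, 69, 74, 71, 69, 71, 70, 67, 62, 101, 128, 121, 132, 111, 125, 127, 130, 130, 128, 128]
[18, 7, 10, 49, 87, 85, 84, 89, 43, 25, 22, 27, 20, 20, 6, 0, 11, 15, 7, 16, 9, 0, 48, 79, 74, 47, 28, 25, 27, 30, 20, 27, 27, 25, 25, 18, 5, 10, 22, 22, 26, 26, 24, 27, 25, 28, 18, 28, 17, 24, 31, 27, 18, 27, 16, 21, 28, 24, 26, 20, 21, 26, 24, 28, 28, 27, 17, 20, 27, 26, 26, 24, 18, 19, 26, 24, 26, 25, 28, 26, 28, 28, 30, 29, 23, 32, 17, 29, 25, 30, 20, 23, 10, 19, 13, 6, 32, 22, 34, 24, 27, 29, 20, 35, 64, 75, 84, 57, 21, 3, 23, 12, 2, 17, 8, 6, 1, 10, 31, 30, 25, 18, 86, 85, 83, 83, 79, 31, 10, 15, 13, 17, 11, 28, 18]
```

Call:
drive_tool(deltas=[{"hand": 0.2,"offset": [0,0,0],"angular": [0,0,0]},{"hand": 0.1,"offset": [0,0,0],"angular": [0,0,0]},{"hand": 0.1,"offset": [0,0,0],"angular": [0,0,0]},{"hand": 0.1,"offset": [0,0,0],"angular": [0,0,0]}], force=60)

```text
time: 14.82
tool_pos: [0.5063, -0.1795, 0.0857]
tcp_rot: [-0.189, 3.136, -0.001]
wrist_force: [-1.4, -0.3, 5.1]
width: 0.268
```

Call:
drive_tool(deltas=[{"hand": 0.1,"offset": [-0.3,-0.04,0],"angular": [0,0,0]},{"hand": 0.1,"offset": [-0.7,-0.08,0],"angular": [0,0,0]},{"hand": 0.1,"offset": [-1.2,-0.14,0],"angular": [0,0,0]},{"hand": 0.1,"offset": [-1.7,-0.2,0],"angular": [0,0,0]},{"hand": 0.1,"offset": [-2.2,-0.26,0],"angular": [0,0,0]},{"hand": 0.1,"offset": [-2.7,-0.32,0],"angular": [0,0,0]},{"hand": 0.1,"offset": [-3.1,-0.37,0],"angular": [0,0,0]},{"hand": 0.1,"offset": [-3.3,-0.39,0],"angular": [0,0,0]}])

```text
time: 15.82
tool_pos: [0.4748, -0.1833, 0.0857]
tcp_rot: [-0.187, 3.132, -0.001]
wrist_force: [10.3, 1.7, -1.1]
width: 0.271
```

Call:
drive_tool(deltas=[{"hand": 0.1,"offset": [-0.05,-0.01,0],"angular": [0,0,0]},{"hand": 0.1,"offset": [-0.1,-0.01,0],"angular": [0,0,0]},{"hand": 0.1,"offset": [-0.1,-0.01,0],"angular": [0,0,0]}])

```text
time: 16.2
tool_pos: [0.4741, -0.1834, 0.0857]
tcp_rot: [-0.188, 3.131, -0.001]
wrist_force: [9.8, 2.0, 0.4]
width: 0.27
```

Run:
```python
from h import *
s=bot.read_state(); print(s['time'],s['tool_pos'],s['wrist_force'],s['width'])
```

```text
16.2 [ 0.47407364 -0.18336323  0.0857382 ] [9.79268635 1.96767514 0.44314281] 0.26998503563770293
```

Call:
drive_tool(deltas=[{"hand": 0.1,"offset": [-0.1,-0.01,0],"angular": [0,0,0]},{"hand": 0.1,"offset": [-0.2,-0.02,0],"angular": [0,0,0]},{"hand": 0.1,"offset": [-0.3,-0.04,0],"angular": [0,0,0]},{"hand": 0.1,"offset": [-0.35,-0.04,0],"angular": [0,0,0]},{"hand": 0.1,"offset": [-0.35,-0.04,0],"angular": [0,0,0]}])

```text
time: 16.82
tool_pos: [0.4708, -0.1837, 0.0857]
tcp_rot: [-0.188, 3.131, -0.001]
wrist_force: [10.7, 1.9, -2.1]
width: 0.273
```

Run:
```python
from prof import *
T=shot('top','t11.png');S=shot('scene','s11.png'); s=bot.read_state(); print(s['time'],s['tool_pos'],s['wrist_force'],s['width'])
for n,c in(('t',T),('s',S)):
    I=[cv2.imread(f'pics/{n}{k}.png') for k in(7,11)]
    print(n,np.c_[xs,*[prof(c,i,[14,16,18,20],.106) for i in I]][25:45].round(0).astype(int).tolist())
```

```text
16.925 [ 0.47077049 -0.18373077  0.08570229] [10.15710014  0.70965736 -1.08893462] 0.2698894588106364
t [[95, 113, 113], [96, 112, 112], [97, 108, 107], [98, 103, 103], [99, 105, 104], [100, 107, 106], [101, 109, 108], [102, 110, 108], [103, 112, 110], [104, 111, 115], [105, 109, 119], [106, 107, 116], [107, 106, 109], [108, 105, 103], [109, 108, 101], [110, 111, 100], [111, 113, 104], [112, 113, 109], [113, 114, 114], [114, 115, 115]]
s [[95, 135, 135], [96, 136, 136], [97, 138, 137], [98, 139, 137], [99, 138, 135], [100, 138, 129], [101, 138, 121], [102, 136, 112], [103, 131, 106], [104, 125, 104], [105, 118, 103], [106, 114, 101], [107, 114, 99], [108, 117, 98], [109, 119, 97], [110, 115, 97], [111, 110, 97], [112, 103, 96], [113, 96, 95], [114, 92, 95]]
```

Call:
drive_tool(deltas=[{"hand": 0.1,"offset": [-0.05,-0.01,0],"angular": [0,0,0]},{"hand": 0.1,"offset": [-0.09,-0.01,0],"angular": [0,0,0]},{"hand": 0.1,"offset": [-0.09,-0.01,0],"angular": [0,0,0]},{"hand": 0.1,"offset": [-0.09,-0.01,0],"angular": [0,0,0]},{"hand": 0.1,"offset": [-0.09,-0.01,0],"angular": [0,0,0]},{"hand": 0.1,"offset": [-0.09,-0.01,0],"angular": [0,0,0]},{"hand": 0.1,"offset": [-0.09,-0.01,0],"angular": [0,0,0]},{"hand": 0.1,"offset": [-0.09,-0.01,0],"angular": [0,0,0]}])

```text
time: 17.92
tool_pos: [0.47, -0.1838, 0.0857]
tcp_rot: [-0.188, 3.131, -0.001]
wrist_force: [10.0, 1.2, -1.8]
width: 0.269
```

Run:
```python
from h import *
T=shot('top','t12.png'); s=bot.read_state(); print(s['time'],s['tool_pos'],s['wrist_force'],s['width'])
```

```text
17.975 [ 0.46998468 -0.18383626  0.08570866] [10.25456665  1.09404304 -0.93439729] 0.27307926156026185
```

Call:
drive_tool(deltas=[{"hand": 0.1,"offset": [0,0,0],"angular": [0,0,0]},{"hand": 0.1,"offset": [0,0,0],"angular": [0,0,0]},{"hand": 0.1,"offset": [0,0,0],"angular": [0,0,0]},{"hand": 0.1,"offset": [0,0,0],"angular": [0,0,0]},{"hand": 0.1,"offset": [0,0,0],"angular": [0,0,0]},{"hand": 0.1,"offset": [0.2,0.02,0],"angular": [0,0,0]},{"hand": 0.1,"offset": [0.5,0.06,0],"angular": [0,0,0]},{"hand": 0.1,"offset": [0.8,0.09,0],"angular": [0,0,0]}])

```text
time: 18.98
tool_pos: [0.4775, -0.1829, 0.0857]
tcp_rot: [-0.188, 3.132, -0.001]
wrist_force: [7.6, 1.2, 0.2]
width: 0.273
```

Call:
drive_tool(deltas=[{"hand": 0.1,"offset": [0.3,0.04,0],"angular": [0,0,0]},{"hand": 0.1,"offset": [0.6,0.07,0],"angular": [0,0,0]},{"hand": 0.1,"offset": [0.9,0.11,0],"angular": [0,0,0]},{"hand": 0.1,"offset": [1.2,0.14,0],"angular": [0,0,0]},{"hand": 0.1,"offset": [1.5,0.18,0],"angular": [0,0,0]},{"hand": 0.1,"offset": [1.8,0.21,0],"angular": [0,0,0]},{"hand": 0.1,"offset": [2.1,0.25,0],"angular": [0,0,0]},{"hand": 0.1,"offset": [2.3,0.27,0],"angular": [0,0,0]}])

```text
time: 19.98
tool_pos: [0.499, -0.1804, 0.0857]
tcp_rot: [-0.189, 3.136, -0.001]
wrist_force: [1.5, 0.5, 5.9]
width: 0.27
```

Call:
drive_tool(deltas=[{"hand": 0.1,"offset": [0.2,0.02,0],"angular": [0,0,0]},{"hand": 0.1,"offset": [0.4,0.05,0],"angular": [0,0,0]},{"hand": 0.1,"offset": [0.55,0.07,0],"angular": [0,0,0]},{"hand": 0.1,"offset": [0.62,0.08,0],"angular": [0,0,0]},{"hand": 0.1,"offset": [0.62,0.08,0],"angular": [0,0,0]}])

```text
time: 20.6
tool_pos: [0.5048, -0.1797, 0.0857]
tcp_rot: [0.189, -3.135, 0.001]
wrist_force: [2.3, 0.6, 5.7]
width: 0.274
```

Run:
```python
from h import *
F=[]
for i in range(5): bot.read_camera('wrist'); s=bot.read_state(); F.append(s['wrist_force'])
print(s['time'],s['tool_pos'],np.mean(F,0),np.std(F,0))
```

```text
20.85 [ 0.50473975 -0.17968737  0.08569589] [1.67254509 0.61450535 6.75076954] [0.44016097 0.21043775 0.2319517 ]
```

Call:
drive_tool(deltas=[{"hand": 0.1,"offset": [0.05,0.01,0],"angular": [0,0,0]},{"hand": 0.1,"offset": [0.1,0.01,0],"angular": [0,0,0]},{"hand": 0.1,"offset": [0.1,0.01,0],"angular": [0,0,0]},{"hand": 0.1,"offset": [0.1,0.01,0],"angular": [0,0,0]}])

```text
time: 21.35
tool_pos: [0.5056, -0.1796, 0.0857]
tcp_rot: [0.189, -3.135, 0.001]
wrist_force: [2.2, -0.6, 6.5]
width: 0.271
```

Call:
drive_tool(deltas=[{"hand": 0.4,"offset": [0,0,0],"angular": [0,0,0]},{"hand": 0.6,"offset": [0,0,0],"angular": [0,0,0]},{"hand": 0.8,"offset": [0,0,0],"angular": [0,0,0]},{"hand": 0.8,"offset": [0,0,3],"angular": [0,0,0]},{"hand": 0.8,"offset": [0,0,7],"angular": [0,0,0]},{"hand": 0.8,"offset": [0,0,10],"angular": [0,0,0]},{"hand": 0.8,"offset": [5,0.6,10],"angular": [0,0,0]},{"hand": 0.8,"offset": [11,1.3,10],"angular": [0,0,0]}])

```text
time: 22.35
tool_pos: [0.6166, -0.1666, 0.1863]
tcp_rot: [-0.187, 3.135, -0.001]
wrist_force: [0.0, -1.2, 0.0]
width: 0.797
```

Call:
drive_tool(deltas=[{"hand": 0.8,"offset": [5,0.6,0],"angular": [0,0,0]},{"hand": 0.8,"offset": [9,1.1,0],"angular": [0,0,0]},{"hand": 0.8,"offset": [10.6,1.2,0],"angular": [0,0,0]},{"hand": 0.8,"offset": [10.6,1.2,0],"angular": [0,0,0]},{"hand": 0.8,"offset": [10.6,1.2,0],"angular": [0,0,0]}])

```text
time: 22.98
tool_pos: [0.7208, -0.1544, 0.1846]
tcp_rot: [0.188, -3.134, -0.001]
wrist_force: [-0.1, 0.1, 0.1]
width: 0.8
```

Run:
```python
from prof import *
c=shot('wrist','w13.png'); s=bot.read_state(); print(s['time'],s['tool_pos'],s['wrist_force'])
f=c['frame']; g=cv2.cvtColor(f,cv2.COLOR_BGR2GRAY); x0,y0=308,89
cv2.imwrite('pics/w13z.png',np.hstack([cv2.resize(f[y0:y0+80,x0:x0+100],None,fx=5,fy=5,interpolation=cv2.INTER_CUBIC),cv2.resize(f[:400,200:440],(240,400))]))
print('mk',g[112:130,363:380:2].T.tolist()); print('arm',g[112:130,346:362:2].T.tolist())
```

```text
23.025 [ 0.72076756 -0.1544669   0.18489868] [0.69923398 0.58169669 0.51162607]
mk [[187, 198, 107, 42, 39, 21, 17, 18, 22, 48, 54, 49, 182, 183, 180, 182, 180, 181], [190, 169, 93, 63, 39, 34, 34, 33, 40, 54, 59, 65, 184, 188, 186, 179, 178, 177], [177, 152, 84, 66, 75, 75, 73, 72, 73, 64, 57, 60, 159, 163, 160, 160, 159, 161], [180, 158, 77, 51, 70, 74, 71, 73, 76, 61, 58, 55, 158, 162, 159, 157, 149, 148], [110, 94, 68, 55, 72, 73, 75, 75, 75, 63, 62, 47, 90, 90, 86, 81, 73, 97], [115, 103, 74, 53, 70, 74, 69, 70, 67, 59, 59, 74, 122, 124, 120, 121, 121, 122], [122, 127, 85, 85, 76, 72, 67, 68, 67, 63, 116, 118, 122, 118, 118, 121, 120, 121], [121, 121, 126, 120, 81, 64, 66, 66, 60, 127, 129, 123, 117, 114, 115, 119, 122, 124], [123, 124, 126, 113, 96, 88, 103, 104, 100, 122, 122, 124, 123, 118, 118, 122, 120, 123]]
arm [[141, 84, 50, 183, 173, 156, 154, 155, 158, 131, 137, 142, 139, 137, 137, 144, 126, 39], [199, 112, 48, 187, 173, 154, 155, 156, 159, 131, 132, 132, 128, 175, 184, 188, 166, 62], [195, 113, 51, 148, 155, 155, 157, 155, 156, 129, 181, 188, 186, 184, 184, 189, 169, 60], [195, 111, 49, 182, 162, 155, 152, 156, 159, 125, 180, 185, 185, 183, 184, 187, 161, 71], [196, 111, 45, 188, 164, 153, 157, 156, 158, 127, 178, 186, 184, 182, 183, 183, 184, 185], [196, 115, 43, 187, 164, 154, 155, 153, 157, 126, 177, 188, 183, 184, 182, 182, 184, 184], [197, 109, 43, 187, 162, 152, 155, 156, 159, 126, 177, 185, 181, 182, 179, 180, 181, 182], [189, 127, 100, 169, 148, 165, 172, 175, 149, 108, 131, 184, 186, 181, 181, 181, 179, 179]]
```

View pics/w13z.png

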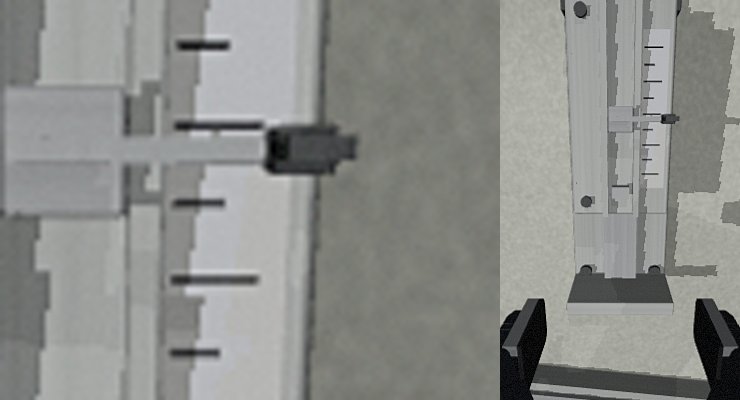

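The pointer arm (row ≈118.5) and the marker (row ≈118.4) are level to about 0.2 mm. Last, a check that the handle is home and the carriage is at the stop, from a pose like the first wrist picture.

Call:
drive_tool(deltas=[{"hand": 0.8,"offset": [-3,-0.4,3],"angular": [0,0,0]},{"hand": 0.8,"offset": [-8,-1,4.6],"angular": [0,0,0]},{"hand": 0.8,"offset": [-13,-1.6,4.6],"angular": [0,0,0]},{"hand": 0.8,"offset": [-18,-2.1,4.6],"angular": [0,0,0]},{"hand": 0.8,"offset": [-21.4,-2.5,4.6],"angular": [0,0,0]},{"hand": 0.8,"offset": [-21.4,-2.5,4.6],"angular": [0,0,0]},{"hand": 0.8,"offset": [-21.4,-2.5,4.6],"angular": [0,0,0]}])

```text
time: 23.9
tool_pos: [0.5079, -0.1795, 0.2319]
tcp_rot: [-0.188, 3.134, -0.001]
wrist_force: [-0.2, 0.2, 0.8]
width: 0.799
```

Run:
```python
from prof import *
c=shot('wrist','w14.png'); shot('top','t14.png'); s=bot.read_state(); print(s['time'],s['tool_pos'],s['wrist_force'])
cv2.imwrite('pics/cmp.png',np.hstack([cv2.resize(cv2.imread('pics/'+n)[190:310,260:370],None,fx=3.5,fy=3.5,interpolation=cv2.INTER_CUBIC) for n in('w1.png','w14.png')]))
A,B=[cv2.cvtColor(cv2.imread('pics/'+n),cv2.COLOR_BGR2GRAY) for n in('w1.png','w14.png')]
for nm,(r0,r1,c0,c1) in {'handle':(205,246,298,337),'housing':(272,300,282,312)}.items():
    r=cv2.matchTemplate(B[r0-15:r1+15,c0-12:c1+12],A[r0:r1,c0:c1],cv2.TM_CCOEFF_NORMED); _,m,_,l=cv2.minMaxLoc(r)
    x,y=l; v=r[y-1:y+2,x]; print(nm,m,l[0]-12,l[1]-15+(v[0]-v[2])/(2*(v[0]-2*v[1]+v[2])))
a,b=cv2.imread('pics/top0.png'),cv2.imread('pics/t14.png'); d=cv2.absdiff(a,b).max(2); d[150:290,340:420]=0
n,l,st,ce=cv2.connectedComponentsWithStats((d>40).astype(np.uint8)); print([t.tolist() for t in st[1:] if t[4]>8])
```

```text
24.0 [ 0.5086338  -0.17933542  0.23161938] [ 1.10762428 -0.23938524  0.29239142]
handle 0.9783110022544861 3 -1.90948
housing 0.9744172692298889 3 -1.8625995
[[338, 186, 2, 9, 15], [352, 228, 137, 252, 14538], [289, 262, 11, 24, 171], [0, 355, 60, 52, 1587], [240, 425, 43, 14, 371], [2, 428, 16, 17, 165], [41, 432, 50, 13, 252], [229, 442, 60, 38, 1424], [0, 446, 21, 34, 564], [312, 457, 29, 23, 168], [299, 465, 5, 6, 9], [249, 478, 13, 2, 13]]
```

View pics/cmp.png

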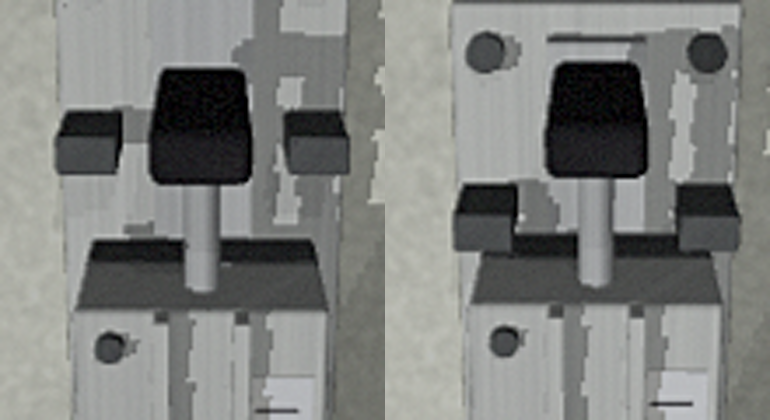

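The handle-to-housing spacing matches the start (shifts −1.91 and −1.86 px), so the handle is home. The carriage front is at the posts, and the gripper is clear above.

```bash
python3 -c "
from workcell import bot
print(bot.finish_job())"
```

```text
the job is handed in; nothing more can be done
None
```

I pulled the gauge handle until the carriage was at its stop and the drag pointer was level with the marker. I held it there for about 1.5 s, eased the handle home, let go, and handed the job in at about 24 s.

**Two pulls:** The first pull deliberately stopped about 4.7 mm short. I eased the handle home, measured the gap from directly above with the wrist camera, then made the full pull.

**Last checks:**
- **Pointer:** level with the marker to about 0.2 mm in the wrist camera, looking straight down after release.
- **Handle:** fully home. Its spacing to the gauge housing matches the starting picture to 0.05 px. I let go about 0.7 mm short, and the spring took it the rest of the way.
- **Carriage:** it moved about 26 mm and its front edge is at the stop posts.
- **Forces:** the pull along the stage was about 10 N at the marker.

**Disagreements and limits:**
- Early top and scene camera estimates of the remaining distance differed by 2–5 mm because of parallax. That is why I measured again from above.
- The last top-camera comparison with the start showed changed areas that I put down to the arm and its shadows. I did not check each of the other objects separately, including one small change near the screwdriver.

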